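# Stop the disc sander and swing its counterweighted guard up

### The job

Stop the sander by pressing the larger of the two buttons on its switch box all the way down (leave the small start button alone). Then, with the fingers but without gripping anything, push the sander's counterweighted guard up past its balance point, so that it stays raised by itself; push steadily, do not fling or force it, and move clear. Leave the tops, pot, can and other loose things where they are.

Things in the scene. Friction and masses are not known exactly. Their poses are not given: they have to be found in the camera images.
- sander: green bench disc sander, fixed, base 250 x 210 x 18 mm. Origin on the table, base x -120 to +130 mm; x points to its back, y along the guard's hinge, z up. Work rest x -86 to -6, y -75 to 75 mm, top 88 mm up, in front of the disc (125 mm diameter, faces -x, centre 100 mm up); motor behind the disc. Cheeks at y +-84 mm carry the guard
- guard (a joint): guard hinge angle, rad: 0 lowered (guard rises to the front, 20 degrees above level), 1.22 upright = balance point, 1.69 fully raised on its back stop. Positive lifts the cross bar up, then over to the sander's +x. Before the balance point it falls softly back to 0, beyond it on to 1.69. A push of 1 to 2 N at the bar, square to the guard, raises it
- guard_bar (a point): middle of the guard's cross bar, on its axis: steel round bar 16 mm in diameter, 210 mm long, along the sander's y, 180 mm from the hinge line; lowered it is at x -139, z 202 mm in the sander's frame, free space below and in front. Site axes turn with the guard and equal the sander's when lowered
- guard_hinge (a point): middle of the guard's hinge line, at x +30, z 140 mm in the sander's frame, axes as the sander's. On one straight line through the hinge: cross bar 180 mm out, clear 4 mm shield 72 to 157 mm out between two side arms (16 mm deep, at y +-94 mm), two round weights (36 mm diameter) 60 mm behind the hinge
- switchbox: grey switch box fixed on the table, 135 x 75 x 55 mm high, at the left or right of the sander, turned any way; origin under its middle, z up. The two buttons, of the same grey, are on its top, along its long (x) axis: the large stop button at x -35 mm, the small start button at x +38 mm
- stop_button_top (a point): centre of the top face of the stop button, the large one, 38 mm in diameter; it is pressed straight down
- stop_button (a joint): travel of the stop button in m: 0 up, 0.006 fully down (about 4 N); springs back
- start_button_top (a point): centre of the top face of the start button, the small one, 20 mm in diameter, not to be pressed
- start_button (a joint): travel of the start button in m: 0 up, 0.006 fully down (about 4 N)
- pencil_pot: red plastic pot 72 mm in diameter, 85 mm high, with pencils to 155 mm, loose, on the other side of the sander from the switch box; origin under its middle
- drink_can: loose aluminium drink can 66 mm in diameter, 120 mm high, origin under its middle
- glue_bottle: loose white bottle 56 mm in diameter, 160 mm high, far to the left, origin under its middle
- tape_measure: loose black tape measure 70 x 40 x 62 mm high, origin under its middle
- top_a: loose unfinished wooden spinning top, a 58 mm disc on a short round foot with a thin handle upward, 52 mm high, origin under its foot; on the table in front of the sander, to the left
- top_b: loose unfinished wooden spinning top, a 58 mm disc on a short round foot with a thin handle upward, 52 mm high, origin under its foot; on the table in front of the sander, to the right
- top_c: loose unfinished wooden spinning top, a 58 mm disc on a short round foot with a thin handle upward, 52 mm high, origin under its foot; on the sander's work rest, under the guard

How it is judged:
By the outcome, as a careful person would: the job done as asked, in the order asked, and still so for the second after the job is handed in, with the robot touching nothing.
It also fails if it takes over 58 s, if anything falls off the work surface, if the arm or the gripper's body presses on something with over 40 N, if the wrist force passes 120 N, or if a joint passes its speed limit or range.

### The arm

A 6-joint arm with a two-finger parallel gripper is mounted at the origin on the work surface. World frame = base frame: x ahead of the robot, y to its left, z up, the work surface at z = 0. Lengths are in m, angles in rad, forces in N, time in s.
With the tool pointing down it reaches from about 0.375 to 0.9 m from the base axis. Payload 3.1 kg.
Tool frame: the origin (TCP) lies midway between the tips of the shut fingers; the grasp point (between the pads) lies 19 mm behind it (manip.grasp_offset is the distance from the TCP to the grasp point, in m); z points along the fingers, y is the line along which they close (so a half turn about z gives the same grasp; the last joint's range is limited). The gripper opens to 85 mm and grips with 20 to 120 N. Pads are 22 mm wide; open, the fingers measure 114 mm over their backs; the gripper's body (76 mm by 85 mm) begins 54 mm behind the grasp point. The pads swing forward as they close: fully open they stand 13 mm farther back than shut.
Start: joints at [-1.419, 0.527, 1.433, -0, 1.181, -0.178], TCP at [0.203, -0.591, 0.231] pointing down, gripper open.
Joint ranges: [-3.08, 3.08], [-0.75, 2.2], [0.22, 2.44], [-1.43, 4.57], [0, 2.65], [-2.85, 2.85]. Speed limits (rad/s): [2.79, 2.79, 3.14, 3.14, 3.14, 3.14].

### API

Orientations are given as a unit quaternion [x, y, z, w].
In Python, from station import sensors, cams, order, manip gives the robot as it stands.
- The arm moves only by the tool move_arm, never from a script. Its argument "targets" is a list of rows, each an object of numbers: "dx", "dy", "dz": the shift along the world's x, y, z normalised to -1 to 1, where 1 is 25 mm; "rx", "ry", "rz": the turn, a rotation vector about the world's x, y, z normalised to -1 to 1, where 1 is 30 degrees. A call has exactly 10 rows; each row shifts and turns the commanded pose from where the row before left it; what a row does not reach is not made up. A row lasts 1/8 s, in which the tool goes at most 62.5 mm and 10.7 degrees, less where a joint would pass 70% of its speed; a pose out of reach is approached as far as the arm can. A call with a number of a shift or a turn outside -1 to 1 is refused whole. A call with a gripper value outside its range is refused whole. "claw" is the opening in per cent of the stroke, from 0 (shut) to 100 (fully open), set as the call begins (left out, the last holds). The fingers move at their own pace and stop on an object; "newtons" is the grip in N (left out, the last holds). Time passes only in rows, so rows that do not move let the fingers close, or fill a call up. It gives the time, the measured TCP pose, the force, the opening and the grip force at its end, in the units of the state.
- sensors.sense(): the state, without advancing time (a new reading comes with each control period).
- cams.snapshot(name): name is "scene" or "top" or "wrist"; returns the picture (400x640x3 uint8, red, green, blue); there is no depth.
- cams.camera_model(name): a dict with "fx", "fy", "cx", "cy" (pixels), "extrinsics" (4x4, takes a point from world to camera coordinates). Camera axes: x right, y down, z forward; pixel columns grow to the right and rows downward; lengths in m; the calibration is good to about 2 mm. A picture is of the moment at which its call begins: read the wrist's pose just before it. camera_model takes no time and is no camera call; for the wrist camera it gives the pose at the moment of the call.
- order.sign_off(): hands the job in; it is judged then, once.
The state is a dict: "t": time; "q": joint angles; "qd": joint speeds; "tau": joint torques, N m; "tcp_pos": TCP position; "tool_rot": TCP orientation; "force": force on the tool from outside, world axes, zero at the start; "ft_torque": the same for the moment, N m; "finger_gap": opening from 0.0 (shut) to 1.0 (fully open); "gripper_force": force on a finger pad.
Only numpy, scipy, OpenCV 4.12 (cv2) and the standard library are available. Lean on these libraries where they do the work, as an engineer would, in place of code of your own. Each camera call takes 0.05 s, during which the arm holds its last target. There are 200 camera calls.

## Working session

There is one attempt and no reset: what is moved stays moved. The work goes in short steps, Python scripts to look and compute and a tool call to move; the robot and the scene stay as the last step left them, time stands still between calls to the robot, and variables do not carry over. Pictures are saved under pics/ and viewed, at most 10 in all, crops included, and the job is handed in when it is done.

Besides the shell and the picture viewer there is one more tool, called after "Emit:" as name(argument=value, ...) on one line, values as JSON. move_arm: Moves the arm, as the interface text tells. Scaled input: -1 to 1 covers 25 mm each way for a shift and 30 degrees each way for a turn. Its arguments: {"type":"object","properties":{"targets":{"type":"array"},"claw":{"type":"number"},"newtons":{"type":"number"}},"required":["targets"]}

```bash
mkdir -p pics; python3 - <<'E'
from station import sensors,cams
import cv2,numpy as np
for n in("scene","top"):
    cv2.imwrite(f"pics/{n}0.png",cams.snapshot(n)[:,:,::-1])
    m=cams.camera_model(n);print(n,m["fx"],m["fy"],m["cx"],m["cy"],np.round(m["extrinsics"],3).tolist())
s=sensors.sense();print(s["t"],s["tcp_pos"],s["tool_rot"],s["force"])
E
```

```text
scene 413.9112583510737 413.9112583510737 308.5000944673341 200.2319399885298 [[0.782, 0.623, -0.016, -0.458], [0.447, -0.579, -0.682, -0.102], [-0.434, 0.526, -0.731, 1.434], [0.0, 0.0, 0.0, 1.0]]
top 432.59242401542235 432.59242401542235 319.53428876010537 203.9022808354867 [[-0.008, -1.0, -0.023, 0.081], [-0.99, 0.011, -0.143, 0.557], [0.143, 0.022, -0.989, 1.249], [0.0, 0.0, 0.0, 1.0]]
0.1 [ 0.20293146 -0.59046676  0.23042702] [ 9.86349727e-01  1.64661063e-01 -1.23750488e-06 -9.74495226e-04] [ 0.4664979  -0.9680914   0.27860187]
```

View pics/scene0.png

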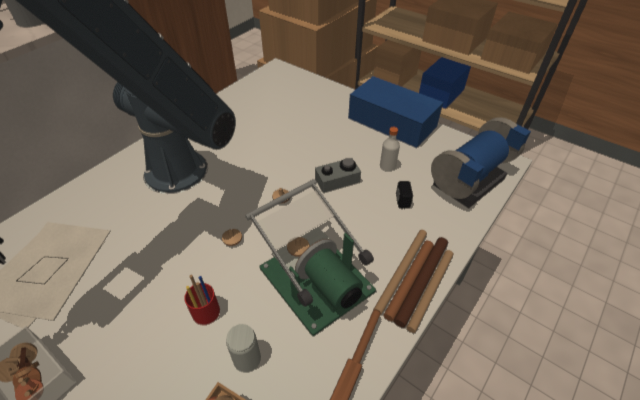

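View pics/top0.png

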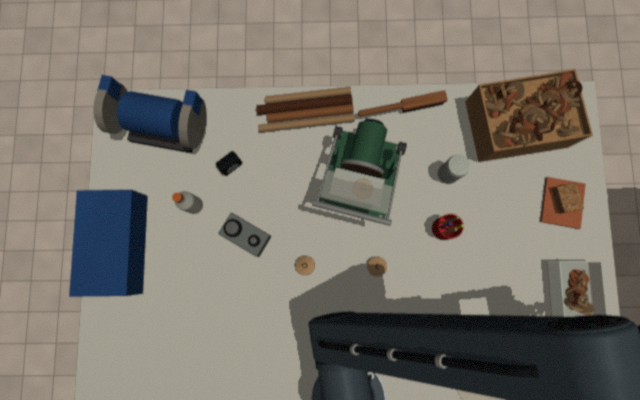

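The scene picture shows the sander in the middle with its guard lowered and the switch box to its left. In the top picture the box is at (245,234), with the large button at about (233,228) and the small one at (253,240). The guard bar runs from about (303,207) to (390,220). I'll enlarge these.

```bash
python3 - <<'E'
import cv2,numpy as np
t=cv2.imread("pics/top0.png");s=cv2.imread("pics/scene0.png")
r=lambda a,f:cv2.resize(a,None,fx=f,fy=f,interpolation=cv2.INTER_CUBIC)
A=r(t[200:270,210:280],5)   #350x350
B=r(t[110:230,290:415],3.5) #420x437
C=r(s[150:195,305:370],5)   #225x325
im=np.zeros((600,800,3),np.uint8)
im[:350,:350]=A; im[:420,360:360+B.shape[1]]=B[:, :440]; im[360:585,:325]=C
cv2.imwrite("pics/c1.png",im)
cv2.imwrite("pics/c2.png",r(s[170:340,235:395],3.5))
E
```

```text
(no output)
```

View pics/c1.png

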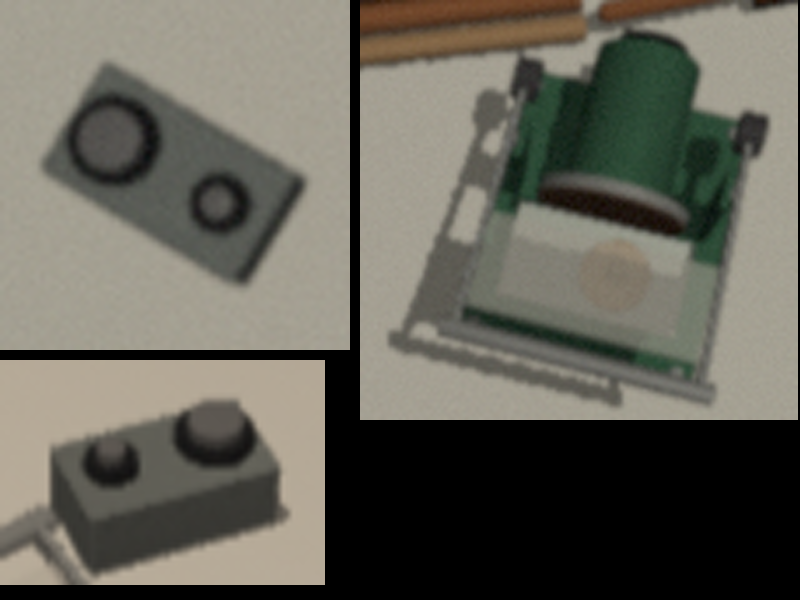

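View pics/c2.png

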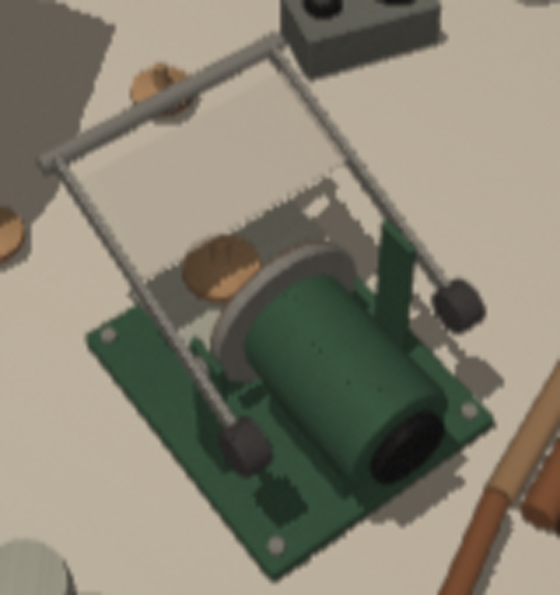

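The crops give pixel positions for the two button tops and both bar ends in each view. Next I triangulate them.

```bash
cat >h.py <<'E'
import numpy as np,cv2
from station import cams
def P(n):
    m=cams.camera_model(n);K=np.array([[m["fx"],0,m["cx"]],[0,m["fy"],m["cy"]],[0,0,1]])
    return K@np.array(m["extrinsics"])[:3]
def tri(a,b,na="top",nb="scene"):
    X=cv2.triangulatePoints(P(na),P(nb),np.array(a,float).reshape(2,1),np.array(b,float).reshape(2,1))[:,0]
    return X[:3]/X[3]
def onz(n,p,z):
    M=P(n);A=np.column_stack([M[:,0],M[:,1],M[:,2]*z+M[:,3]]);X=np.linalg.inv(A)@[p[0],p[1],1];return X[:2]/X[2]
def px(n,X):
    v=P(n)@np.append(X,1);return v[:2]/v[2]
E
python3 - <<'E'
from h import *
np.set_printoptions(precision=4,suppress=True)
s=lambda x,y,f,ox,oy:((x+.5)/f-.5+ox,(y+.5)/f-.5+oy)
st=s(110,139,5,210,200);sa=s(217,203,5,210,200)
print("stop",tri(st,s(217,65,5,305,150)),onz("top",st,.065))
print("start",tri(sa,s(111,88,5,305,150)),onz("top",sa,.065))
L=tri(s(441,325,3.5,290-360/3.5,110),s(280,42,3.5,235,170));R=tri(s(712,393,3.5,290-360/3.5,110),s(43,162,3.5,235,170))
print("bar",L,R,np.linalg.norm(L-R),(L+R)/2)
d=(L-R)[:2];yaw=np.arctan2(-d[0],d[1]);print("yaw",yaw,np.degrees(yaw))
c,sn=np.cos(yaw),np.sin(yaw);Rm=np.array([[c,-sn],[sn,c]])
m=((L+R)/2)[:2];o=m+Rm@[.139,0];print("origin",o)
# check base corners in top px
for x,y in((-.12,.105),(-.12,-.105),(.13,-.105),(.13,.105)):print(px("scene",np.append(o+Rm@[x,y],.018))) 
for k in((-.03,.094),(-.03,-.094)):pass
for y in(.094,-.094):print("wt",px("scene",np.append(o+Rm@[.03+.0564,y],.1195)))
E
```

```text
stop [0.4874 0.3311 0.0685] [0.4877 0.3318]
start [0.4492 0.2671 0.0734] [0.4498 0.2687]
bar [0.5386 0.0897 0.1999] [ 0.4845 -0.11    0.2051] 0.20693238604923694 [ 0.5116 -0.0102  0.2025]
yaw -0.2642520088297592 -15.140524833798965
origin [ 0.6457 -0.0465]
[319.132  228.9768]
[258.5412 264.7216]
[312.7546 333.8567]
[376.9746 288.2492]
wt [366.0033 256.8359]
wt [304.9182 297.1769]
```

Emit:
move_arm(targets=[{"dx": 0.5,"dy": 1,"rz": 0.2},{"dx": 0.5,"dy": 1,"rz": 0.2},{"dx": 0.5,"dy": 1,"rz": 0.2},{"dx": 0.5,"dy": 1,"rz": 0.2},{"dx": 0.5,"dy": 1,"rz": 0.2},{"dx": 0.5,"dy": 1,"rz": 0.2},{"dx": 0.5,"dy": 1},{"dx": 0.5,"dy": 1},{"dx": 0.5,"dy": 1},{"dx": 0.5,"dy": 1}], claw=0)

```text
schema error: expected keys dx, dy, dz, rx, ry, rz
```

Emit:
move_arm(targets=[{"dx": 0.5,"dy": 1,"dz": 0,"rx": 0,"ry": 0,"rz": 0},{"dx": 0.5,"dy": 1,"dz": 0,"rx": 0,"ry": 0,"rz": 0},{"dx": 0.5,"dy": 1,"dz": 0,"rx": 0,"ry": 0,"rz": 0},{"dx": 0.5,"dy": 1,"dz": 0,"rx": 0,"ry": 0,"rz": 0},{"dx": 0.5,"dy": 1,"dz": 0,"rx": 0,"ry": 0,"rz": 0},{"dx": 0.5,"dy": 1,"dz": 0,"rx": 0,"ry": 0,"rz": 0},{"dx": 0.5,"dy": 1,"dz": 0,"rx": 0,"ry": 0,"rz": 0},{"dx": 0.5,"dy": 1,"dz": 0,"rx": 0,"ry": 0,"rz": 0},{"dx": 0.5,"dy": 1,"dz": 0,"rx": 0,"ry": 0,"rz": 0},{"dx": 0.5,"dy": 1,"dz": 0,"rx": 0,"ry": 0,"rz": 0}], claw=0)

```text
t: 1.35
tcp_pos: [0.3282, -0.34, 0.231]
tool_rot: [0.986, 0.165, -0.0, -0.0]
force: [0.1, -0.5, -0.6]
finger_gap: -0.001
gripper_force: 0.0
```

```bash
python3 -c "
from station import sensors
s=sensors.sense();print(s['t'],s['q'],s['tcp_pos'],s['tool_rot'])"
```

```text
1.35 [-1.04014809e+00  3.24149999e-01  1.80330241e+00  9.03736646e-05
  1.01487317e+00  1.99939393e-01] [ 0.32822408 -0.33998458  0.23104943] [ 9.86363939e-01  1.64578382e-01 -9.50679891e-05 -3.55992197e-04]
```

Emit:
move_arm(targets=[{"dx": 0.25,"dy": 1,"dz": 0,"rx": 0,"ry": 0,"rz": 0},{"dx": 0.25,"dy": 1,"dz": 0,"rx": 0,"ry": 0,"rz": 0},{"dx": 0.25,"dy": 1,"dz": 0,"rx": 0,"ry": 0,"rz": 0},{"dx": 0.25,"dy": 1,"dz": 0,"rx": 0,"ry": 0,"rz": 0},{"dx": 0.25,"dy": 1,"dz": 0,"rx": 0,"ry": 0,"rz": 0},{"dx": 0.25,"dy": 1,"dz": 0,"rx": 0,"ry": 0,"rz": 0},{"dx": 0.25,"dy": 1,"dz": 0,"rx": 0,"ry": 0,"rz": 0},{"dx": 0.25,"dy": 1,"dz": 0,"rx": 0,"ry": 0,"rz": 0},{"dx": 0.25,"dy": 1,"dz": 0,"rx": 0,"ry": 0,"rz": 0},{"dx": 0.25,"dy": 1,"dz": 0,"rx": 0,"ry": 0,"rz": 0}])

```text
t: 2.6
tcp_pos: [0.3905, -0.0901, 0.2312]
tool_rot: [0.986, 0.165, -0.0, -0.0]
force: [0.9, -0.3, 0.3]
finger_gap: -0.0
gripper_force: 0.0
```

Emit:
move_arm(targets=[{"dx": 0,"dy": 1,"dz": 0,"rx": 0,"ry": 0,"rz": 0},{"dx": 0,"dy": 1,"dz": 0,"rx": 0,"ry": 0,"rz": 0},{"dx": 0,"dy": 1,"dz": 0,"rx": 0,"ry": 0,"rz": 0},{"dx": 0,"dy": 1,"dz": 0,"rx": 0,"ry": 0,"rz": 0},{"dx": 0.25,"dy": 1,"dz": 0,"rx": 0,"ry": 0,"rz": 0},{"dx": 0.25,"dy": 1,"dz": 0,"rx": 0,"ry": 0,"rz": 0},{"dx": 0.25,"dy": 1,"dz": 0,"rx": 0,"ry": 0,"rz": 0},{"dx": 0.25,"dy": 1,"dz": 0,"rx": 0,"ry": 0,"rz": 0},{"dx": 0.25,"dy": 1,"dz": 0,"rx": 0,"ry": 0,"rz": 0},{"dx": 0.25,"dy": 1,"dz": 0,"rx": 0,"ry": 0,"rz": 0}])

```text
t: 3.85
tcp_pos: [0.4279, 0.1597, 0.2311]
tool_rot: [0.986, 0.165, -0.0, 0.0]
force: [0.1, 0.4, -0.4]
finger_gap: -0.003
gripper_force: 0.0
```

```bash
python3 -c "
from station import sensors
s=sensors.sense();print(s['t'],s['q'],s['tcp_pos'],s['tool_rot'],s['finger_gap'])"
```

```text
3.85 [ 1.11872275e-01  3.02759502e-01  1.83891796e+00 -7.79577740e-05
  1.00056388e+00  1.35177095e+00] [0.42789311 0.15974873 0.2310853 ] [ 9.86341015e-01  1.64715802e-01 -3.25633050e-04  1.53887763e-05] -0.0025692023103655185
```

Emit:
move_arm(targets=[{"dx": 0.34,"dy": 0.98,"dz": 0,"rx": 0,"ry": 0,"rz": 0},{"dx": 0.34,"dy": 0.98,"dz": 0,"rx": 0,"ry": 0,"rz": 0},{"dx": 0.34,"dy": 0.98,"dz": 0,"rx": 0,"ry": 0,"rz": 0},{"dx": 0.34,"dy": 0.98,"dz": 0,"rx": 0,"ry": 0,"rz": 0},{"dx": 0.34,"dy": 0.98,"dz": 0,"rx": 0,"ry": 0,"rz": 0},{"dx": 0.34,"dy": 0.98,"dz": 0,"rx": 0,"ry": 0,"rz": 0},{"dx": 0.34,"dy": 0.99,"dz": -0.6,"rx": 0,"ry": 0,"rz": 0},{"dx": 0,"dy": 0,"dz": -1,"rx": 0,"ry": 0,"rz": 0},{"dx": 0,"dy": 0,"dz": -1,"rx": 0,"ry": 0,"rz": 0},{"dx": 0,"dy": 0,"dz": -1,"rx": 0,"ry": 0,"rz": 0}])

```text
t: 5.1
tcp_pos: [0.4871, 0.3307, 0.1401]
tool_rot: [0.986, 0.165, -0.0, 0.0]
force: [0.9, 0.9, -0.3]
finger_gap: -0.002
gripper_force: 0.0
```

```bash
python3 - <<'E'
from station import sensors,cams
import cv2,numpy as np
t=cams.snapshot("top")[:,:,::-1];s=cams.snapshot("scene")[:,:,::-1]
r=lambda a,f:cv2.resize(a,None,fx=f,fy=f,interpolation=cv2.INTER_CUBIC)
cv2.imwrite("pics/p1.png",np.hstack([r(t[190:280,200:290],4),r(s[110:200,300:390],4)]))
s=sensors.sense();print(s['t'],s['q'],s['tcp_pos'],s['force'])
E
```

```text
5.2 [ 4.06421383e-01  5.98845375e-01  1.60995416e+00 -3.57245540e-05
  9.40213383e-01  1.64643292e+00] [0.48514515 0.32963274 0.13823989] [-0.38454147 -0.68320617 -0.890212  ]
```

View pics/p1.png

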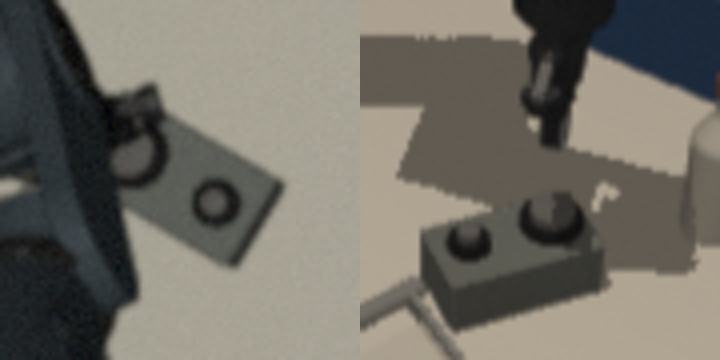

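The shut fingers hang over the large button, with the tip at about scene pixel (347,147) and the button at (348,163). Pressing.

Emit:
move_arm(targets=[{"dx": 0,"dy": 0,"dz": -1,"rx": 0,"ry": 0,"rz": 0},{"dx": 0,"dy": 0,"dz": -1,"rx": 0,"ry": 0,"rz": 0},{"dx": 0,"dy": 0,"dz": -0.5,"rx": 0,"ry": 0,"rz": 0},{"dx": 0,"dy": 0,"dz": -0.1,"rx": 0,"ry": 0,"rz": 0},{"dx": 0,"dy": 0,"dz": -0.1,"rx": 0,"ry": 0,"rz": 0},{"dx": 0,"dy": 0,"dz": -0.1,"rx": 0,"ry": 0,"rz": 0},{"dx": 0,"dy": 0,"dz": -0.1,"rx": 0,"ry": 0,"rz": 0},{"dx": 0,"dy": 0,"dz": -0.1,"rx": 0,"ry": 0,"rz": 0},{"dx": 0,"dy": 0,"dz": 0,"rx": 0,"ry": 0,"rz": 0},{"dx": 0,"dy": 0,"dz": 0,"rx": 0,"ry": 0,"rz": 0}])

```text
t: 6.45
tcp_pos: [0.4878, 0.3308, 0.0706]
tool_rot: [0.986, 0.165, 0.001, -0.0]
force: [-5.9, -2.9, 26.1]
finger_gap: 0.006
gripper_force: 12.9
```

Emit:
move_arm(targets=[{"dx": 0,"dy": 0,"dz": 0.1,"rx": 0,"ry": 0,"rz": 0},{"dx": 0,"dy": 0,"dz": 0.1,"rx": 0,"ry": 0,"rz": 0},{"dx": 0,"dy": 0,"dz": 0.08,"rx": 0,"ry": 0,"rz": 0},{"dx": 0,"dy": 0,"dz": 0,"rx": 0,"ry": 0,"rz": 0},{"dx": 0,"dy": 0,"dz": 0,"rx": 0,"ry": 0,"rz": 0},{"dx": 0,"dy": 0,"dz": 0,"rx": 0,"ry": 0,"rz": 0},{"dx": 0,"dy": 0,"dz": 0,"rx": 0,"ry": 0,"rz": 0},{"dx": 0,"dy": 0,"dz": 0,"rx": 0,"ry": 0,"rz": 0},{"dx": 0,"dy": 0,"dz": 0,"rx": 0,"ry": 0,"rz": 0},{"dx": 0,"dy": 0,"dz": 0,"rx": 0,"ry": 0,"rz": 0}])

```text
t: 7.7
tcp_pos: [0.4877, 0.3308, 0.0734]
tool_rot: [0.986, 0.165, 0.0, -0.0]
force: [-1.0, 0.2, 2.8]
finger_gap: -0.003
gripper_force: 1.4
```

The light spring force here and the hard stop 3 mm lower show the button was fully pressed. Lifting off.

Emit:
move_arm(targets=[{"dx": 0,"dy": 0,"dz": 1,"rx": 0,"ry": 0,"rz": 0},{"dx": 0,"dy": 0,"dz": 1,"rx": 0,"ry": 0,"rz": 0},{"dx": 0,"dy": 0,"dz": 1,"rx": 0,"ry": 0,"rz": 0},{"dx": 0,"dy": 0,"dz": 1,"rx": 0,"ry": 0,"rz": 0},{"dx": 0,"dy": 0,"dz": 1,"rx": 0,"ry": 0,"rz": 0},{"dx": 0,"dy": -0.5,"dz": 1,"rx": 0,"ry": 0,"rz": 0},{"dx": -0.3,"dy": -1,"dz": 1,"rx": 0,"ry": 0,"rz": 0},{"dx": -0.3,"dy": -1,"dz": 1,"rx": 0,"ry": 0,"rz": 0},{"dx": -0.3,"dy": -1,"dz": 0,"rx": 0,"ry": 0,"rz": 0},{"dx": -0.3,"dy": -1,"dz": 0,"rx": 0,"ry": 0,"rz": 0}])

```text
t: 8.95
tcp_pos: [0.4572, 0.2174, 0.2734]
tool_rot: [0.986, 0.165, 0.0, 0.0]
force: [0.4, 0.9, 0.7]
finger_gap: -0.001
gripper_force: 0.0
```

```bash
python3 - <<'E'
from station import sensors
import numpy as np
from scipy.optimize import least_squares
s=sensors.sense();q=s['q'];p=s['tcp_pos'];print(s['t'],q,p,s['tool_rot'])
D=[(.527,1.433,.203,-.591,.231),(.32415,1.8033,.32822,-.33998,.23105),(.30276,1.83892,.42789,.15975,.2311),(.59885,1.60995,.4871,.3307,.1395),(q[1],q[2],*p)]
def f(v):
    A,B,ph,r0,z0=v;o=[]
    for a,b,x,y,z in D:
        r=np.sqrt(x*x+y*y-.1107**2);o+=[A*np.sin(a)+B*np.sin(a+b+ph)+r0-r,A*np.cos(a)+B*np.cos(a+b+ph)+z0-z]
    return o
for g in([.4,.4,0,0,0],[.4,.4,-.2,.05,.1],[.4,.4,.3,0,0]):
    R=least_squares(f,g);print(R.x,R.cost,np.round(R.fun,4))
E
```

```text
8.95 [ 2.22821206e-01  3.14802423e-01  1.67378197e+00 -8.98250235e-05
  1.15244154e+00  1.46272000e+00] [0.45720926 0.21738486 0.27338993] [9.86341502e-01 1.64712964e-01 2.85247092e-04 2.47287024e-05]
[ 0.58774719  0.4052268   0.29385769  0.00508242 -0.02116468] 3.610827358360315e-07 [-0.      0.0001  0.0002  0.0003  0.0001  0.0004 -0.0002 -0.0005 -0.0001
 -0.0003]
[ 0.58774719  0.4052268   0.29385769  0.00508242 -0.02116468] 3.610827358360492e-07 [-0.      0.0001  0.0002  0.0003  0.0001  0.0004 -0.0002 -0.0005 -0.0001
 -0.0003]
[ 0.58774719  0.4052268   0.29385769  0.00508242 -0.02116468] 3.6108273584120147e-07 [-0.      0.0001  0.0002  0.0003  0.0001  0.0004 -0.0002 -0.0005 -0.0001
 -0.0003]
```

Emit:
move_arm(targets=[{"dx": -0.145,"dy": -0.907,"dz": 0,"rx": 0,"ry": 0,"rz": -0.126},{"dx": -0.145,"dy": -0.907,"dz": 0,"rx": 0,"ry": 0,"rz": -0.126},{"dx": -0.145,"dy": -0.907,"dz": 0,"rx": 0,"ry": 0,"rz": -0.126},{"dx": -0.145,"dy": -0.907,"dz": 0,"rx": 0,"ry": 0,"rz": -0.126},{"dx": -0.145,"dy": -0.907,"dz": 0,"rx": 0,"ry": 0,"rz": -0.126},{"dx": -0.145,"dy": -0.907,"dz": 0,"rx": 0,"ry": 0,"rz": -0.126},{"dx": -0.145,"dy": -0.907,"dz": 0,"rx": 0,"ry": 0,"rz": -0.126},{"dx": -0.145,"dy": -0.907,"dz": 0,"rx": 0,"ry": 0,"rz": -0.126},{"dx": -0.145,"dy": -0.907,"dz": -0.4,"rx": 0,"ry": 0,"rz": -0.126},{"dx": 0,"dy": 0,"dz": -0.8,"rx": 0,"ry": 0,"rz": 0}])

```text
t: 10.2
tcp_pos: [0.4255, 0.0127, 0.2434]
tool_rot: [0.991, -0.132, 0.001, 0.0]
force: [-0.6, -0.9, 0.1]
finger_gap: -0.002
gripper_force: 0.0
```

Emit:
move_arm(targets=[{"dx": 0,"dy": 0,"dz": -0.7,"rx": 0,"ry": 0,"rz": 0},{"dx": 0,"dy": 0,"dz": -0.7,"rx": 0,"ry": 0,"rz": 0},{"dx": 0,"dy": 0,"dz": -0.7,"rx": 0,"ry": 0,"rz": 0},{"dx": 0,"dy": 0,"dz": -0.7,"rx": 0,"ry": 0,"rz": 0},{"dx": 0,"dy": 0,"dz": -0.5,"rx": 0,"ry": 0,"rz": 0},{"dx": 0,"dy": 0,"dz": 0,"rx": 0,"ry": 0,"rz": 0},{"dx": 0,"dy": 0,"dz": 0,"rx": 0,"ry": 0,"rz": 0},{"dx": 0,"dy": 0,"dz": 0,"rx": 0,"ry": 0,"rz": 0},{"dx": 0,"dy": 0,"dz": 0,"rx": 0,"ry": 0,"rz": 0},{"dx": 0,"dy": 0,"dz": 0,"rx": 0,"ry": 0,"rz": 0}])

```text
t: 11.45
tcp_pos: [0.425, 0.0141, 0.1611]
tool_rot: [0.991, -0.131, 0.0, 0.0]
force: [-0.1, 1.3, -0.0]
finger_gap: 0.0
gripper_force: 0.0
```

```bash
python3 - <<'E'
from station import sensors,cams
import cv2
s=cams.snapshot("scene")[:,:,::-1]
cv2.imwrite("pics/p2.png",cv2.resize(s[100:280,200:400],None,fx=3.3,fy=3.3,interpolation=cv2.INTER_CUBIC))
s=sensors.sense();print(s['t'],s['q'],s['tcp_pos'],s['tool_rot'],s['force'])
E
```

```text
11.5 [-2.31003099e-01  3.85323691e-01  1.99022117e+00  3.93700359e-06
  7.65553049e-01  1.60275558e+00] [0.42499812 0.01406947 0.16100025] [ 9.91368579e-01 -1.31104082e-01  2.46283947e-04  2.32207151e-05] [ 0.13563466 -0.11137263 -0.07753863]
```

View pics/p2.png

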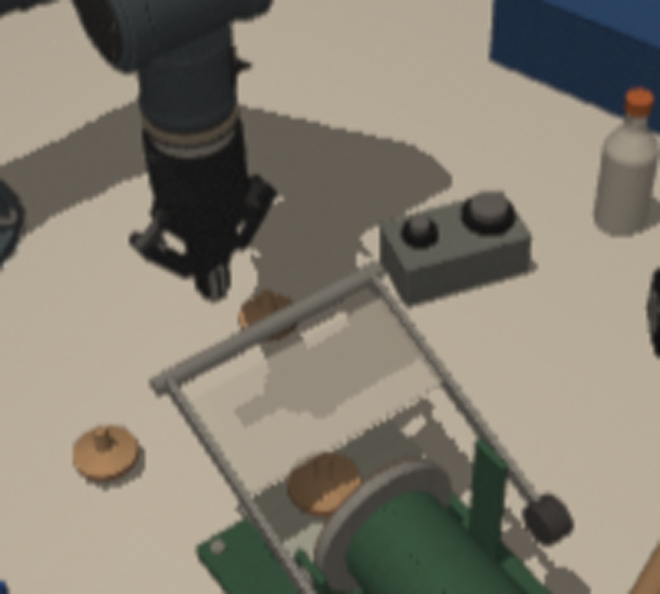

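The picture shows the shut fingertips at crop (210,290), in front of the bar's middle, with the guard lowered and top_a and top_b clear. Next I tilt the fingers forward under the bar while advancing.

Emit:
move_arm(targets=[{"dx": 0.434,"dy": -0.118,"dz": 0,"rx": 0,"ry": 0,"rz": 0},{"dx": 0.434,"dy": -0.118,"dz": 0.09,"rx": -0.052,"ry": -0.193,"rz": 0},{"dx": 0.434,"dy": -0.118,"dz": 0.09,"rx": -0.052,"ry": -0.193,"rz": 0},{"dx": 0.434,"dy": -0.118,"dz": 0.09,"rx": -0.052,"ry": -0.193,"rz": 0},{"dx": 0.434,"dy": -0.118,"dz": 0.09,"rx": -0.052,"ry": -0.193,"rz": 0},{"dx": 0.434,"dy": -0.118,"dz": 0.09,"rx": -0.052,"ry": -0.193,"rz": 0},{"dx": 0,"dy": 0,"dz": 0,"rx": 0,"ry": 0,"rz": 0},{"dx": 0,"dy": 0,"dz": 0,"rx": 0,"ry": 0,"rz": 0},{"dx": 0,"dy": 0,"dz": 0,"rx": 0,"ry": 0,"rz": 0},{"dx": 0,"dy": 0,"dz": 0,"rx": 0,"ry": 0,"rz": 0}])

```text
t: 12.75
tcp_pos: [0.4878, -0.0063, 0.1717]
tool_rot: [0.96, -0.129, 0.245, 0.038]
force: [-0.6, 0.1, 1.0]
finger_gap: 0.0
gripper_force: 0.0
```

```bash
python3 - <<'E'
from station import sensors,cams
import cv2,numpy as np
from scipy.spatial.transform import Rotation as Ro
s=cams.snapshot("scene")[:,:,::-1];w=cams.snapshot("wrist")[:,:,::-1]
a=cv2.resize(s[130:270,220:350],None,fx=3,fy=3,interpolation=cv2.INTER_CUBIC)
b=cv2.resize(w,(400,250));b=cv2.copyMakeBorder(b,0,a.shape[0]-250,0,0,cv2.BORDER_CONSTANT)
cv2.imwrite("pics/p3.png",np.hstack([a,b]))
s=sensors.sense();p=np.array(s['tcp_pos']);R=Ro.from_quat(s['tool_rot']).as_matrix()
ex=np.array([.9653,-.2612,0]);ey=np.array([.2612,.9653,0])
d=p-[.5116,-.0102,.2025];print(s['t'],s['q'],p,s['force'],"rel",d@ex,d@ey,d[2],"tool z",R[:,2]@ex,R[:,2]@ey,R[2,2])
E
```

```text
12.85 [-0.22404625  0.3733089   2.18636217 -0.34571323  0.0864002   1.94998905] [ 0.48757444 -0.00615756  0.17157917] [ 0.99892933 -0.50832584 -0.58782074] rel -0.02424775833077778 -0.0023733065616809946 -0.03092082779498362 tool z 0.4805504946361766 -0.009930208612285246 -0.876914725101092
```

View pics/p3.png

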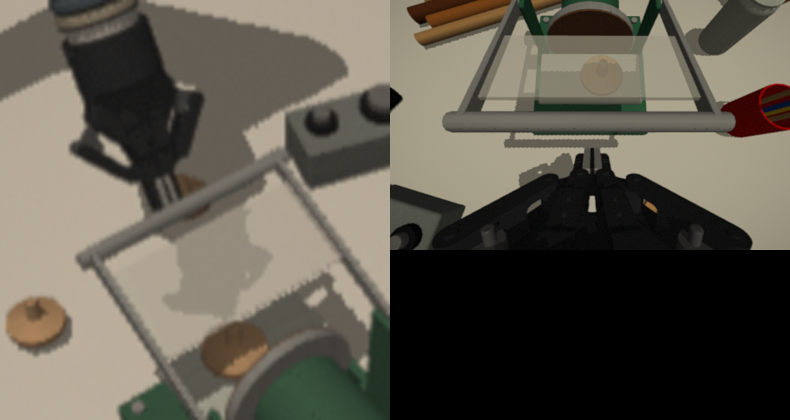

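The fingertips are now under and just in front of the bar's middle. The scene view shows the tips behind the bar, and the wrist view shows the bar's full length with the tips centred. Next I compute the arc.

```bash
cat >arc.py <<'E'
import numpy as np
from station import sensors
from scipy.spatial.transform import Rotation as Ro
ex=np.array([.9653,-.2612,0]);ey=np.array([.2612,.9653,0])
def tgt(th,c=.016,back=0):
    a=np.radians(61+17*max(th,0)/82);t=np.array([np.cos(a),-np.sin(a)]);n=np.array([np.sin(a),np.cos(a)])
    g=np.radians(160-th);b=np.array([.169+.18*np.cos(g),-.062+.18*np.sin(g)])
    p=b-(.019+back)*n+c*t
    return np.array([.5116,-.0102,.2025])+ex*p[0]+[0,0,p[1]],a
def rows(ths,a0=None,p0=None):
    s=sensors.sense();p=np.array(s['tcp_pos']) if p0 is None else p0;R=Ro.from_quat(s['tool_rot']).as_matrix()
    a=np.arctan2(-R[2,2],R[:,2]@ex) if a0 is None else a0
    for th,bk in ths:
        q,b=tgt(th,back=bk);d=(q-p)/.025;r=ey*np.degrees(b-a)/30
        print(th,np.round(np.r_[d,r],3).tolist());p,a=q,b
E
python3 - <<'E'
from arc import *
rows([(0,.010),(0,.005),(0,0)]+[(t,0) for t in range(3,82,3)]+[(82,0)])
E
```

```text
0 [0.276, 0.024, 0.097, -0.002, -0.009, -0.0]
0 [0.169, -0.046, 0.097, 0.0, 0.0, 0.0]
0 [0.169, -0.046, 0.097, 0.0, 0.0, 0.0]
3 [0.124, -0.033, 0.355, 0.005, 0.02, 0.0]
6 [0.141, -0.038, 0.347, 0.005, 0.02, 0.0]
9 [0.158, -0.043, 0.338, 0.005, 0.02, 0.0]
12 [0.175, -0.047, 0.329, 0.005, 0.02, 0.0]
15 [0.191, -0.052, 0.319, 0.005, 0.02, 0.0]
18 [0.207, -0.056, 0.307, 0.005, 0.02, 0.0]
21 [0.222, -0.06, 0.295, 0.005, 0.02, 0.0]
24 [0.236, -0.064, 0.283, 0.005, 0.02, 0.0]
27 [0.25, -0.068, 0.269, 0.005, 0.02, 0.0]
30 [0.263, -0.071, 0.255, 0.005, 0.02, 0.0]
33 [0.276, -0.075, 0.24, 0.005, 0.02, 0.0]
36 [0.287, -0.078, 0.224, 0.005, 0.02, 0.0]
39 [0.298, -0.081, 0.208, 0.005, 0.02, 0.0]
42 [0.308, -0.083, 0.191, 0.005, 0.02, 0.0]
45 [0.317, -0.086, 0.174, 0.005, 0.02, 0.0]
48 [0.325, -0.088, 0.156, 0.005, 0.02, 0.0]
51 [0.332, -0.09, 0.138, 0.005, 0.02, 0.0]
54 [0.338, -0.092, 0.119, 0.005, 0.02, 0.0]
57 [0.343, -0.093, 0.1, 0.005, 0.02, 0.0]
60 [0.348, -0.094, 0.081, 0.005, 0.02, 0.0]
63 [0.351, -0.095, 0.062, 0.005, 0.02, 0.0]
66 [0.354, -0.096, 0.042, 0.005, 0.02, 0.0]
69 [0.355, -0.096, 0.023, 0.005, 0.02, 0.0]
72 [0.355, -0.096, 0.003, 0.005, 0.02, 0.0]
75 [0.355, -0.096, -0.017, 0.005, 0.02, 0.0]
78 [0.353, -0.096, -0.036, 0.005, 0.02, 0.0]
81 [0.351, -0.095, -0.056, 0.005, 0.02, 0.0]
82 [0.116, -0.031, -0.023, 0.002, 0.007, 0.0]
```

Emit:
move_arm(targets=[{"dx": 0.27,"dy": 0.02,"dz": 0.1,"rx": 0,"ry": 0,"rz": 0},{"dx": 0.17,"dy": -0.045,"dz": 0.1,"rx": 0,"ry": 0,"rz": 0},{"dx": 0.17,"dy": -0.045,"dz": 0.1,"rx": 0,"ry": 0,"rz": 0},{"dx": 0.125,"dy": -0.033,"dz": 0.355,"rx": 0.005,"ry": 0.02,"rz": 0},{"dx": 0.14,"dy": -0.038,"dz": 0.347,"rx": 0.005,"ry": 0.02,"rz": 0},{"dx": 0.16,"dy": -0.043,"dz": 0.338,"rx": 0.005,"ry": 0.02,"rz": 0},{"dx": 0.175,"dy": -0.047,"dz": 0.329,"rx": 0.005,"ry": 0.02,"rz": 0},{"dx": 0.19,"dy": -0.052,"dz": 0.319,"rx": 0.005,"ry": 0.02,"rz": 0},{"dx": 0.207,"dy": -0.056,"dz": 0.307,"rx": 0.005,"ry": 0.02,"rz": 0},{"dx": 0.22,"dy": -0.06,"dz": 0.295,"rx": 0.005,"ry": 0.02,"rz": 0}])

```text
t: 14.1
tcp_pos: [0.5311, -0.0154, 0.2355]
tool_rot: [0.969, -0.129, 0.206, 0.033]
force: [-4.0, 0.8, -0.1]
finger_gap: -0.004
gripper_force: 1.4
```

```bash
python3 - <<'E'
from arc import *
from station import cams
import cv2
s=sensors.sense();print(s['t'],s['q'],s['tcp_pos'],s['force'],tgt(21))
f=lambda n,a,b,c,d:cv2.resize(cams.snapshot(n)[a:b,c:d,::-1],None,fx=3,fy=3,interpolation=cv2.INTER_CUBIC)
cv2.imwrite("pics/p4.png",f("scene",130,310,230,400))
E
```

```text
14.1 [-0.22377199  0.28277431  1.95720827 -0.05891911  0.48288141  1.65839749] [ 0.5311242  -0.01535664  0.23548605] [-4.04406055  0.81795933 -0.10734556] (array([ 0.53337278, -0.01609148,  0.23612493]), np.float64(1.1406365196875137))
```

View pics/p4.png

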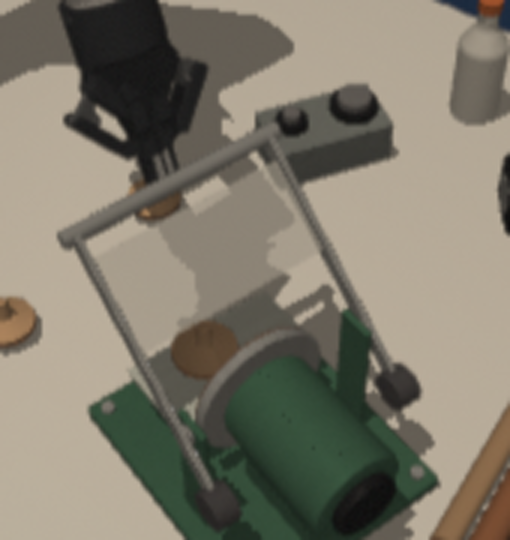

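The guard is rising on the fingertips: its bar ends are now at about scene (252,209) and (321,174), and the force is about 4 N. Continuing.

Emit:
move_arm(targets=[{"dx": 0.236,"dy": -0.064,"dz": 0.283,"rx": 0.005,"ry": 0.02,"rz": 0},{"dx": 0.25,"dy": -0.068,"dz": 0.27,"rx": 0.005,"ry": 0.02,"rz": 0},{"dx": 0.263,"dy": -0.071,"dz": 0.255,"rx": 0.005,"ry": 0.02,"rz": 0},{"dx": 0.276,"dy": -0.075,"dz": 0.24,"rx": 0.005,"ry": 0.02,"rz": 0},{"dx": 0.287,"dy": -0.078,"dz": 0.224,"rx": 0.005,"ry": 0.02,"rz": 0},{"dx": 0.298,"dy": -0.081,"dz": 0.208,"rx": 0.005,"ry": 0.02,"rz": 0},{"dx": 0.308,"dy": -0.083,"dz": 0.19,"rx": 0.005,"ry": 0.02,"rz": 0},{"dx": 0.317,"dy": -0.086,"dz": 0.174,"rx": 0.005,"ry": 0.02,"rz": 0},{"dx": 0.325,"dy": -0.088,"dz": 0.156,"rx": 0.005,"ry": 0.02,"rz": 0},{"dx": 0.332,"dy": -0.09,"dz": 0.138,"rx": 0.005,"ry": 0.02,"rz": 0}])

```text
t: 15.4
tcp_pos: [0.6061, -0.0359, 0.2899]
tool_rot: [0.979, -0.13, 0.156, 0.027]
force: [-1.7, -0.4, 0.8]
finger_gap: 0.002
gripper_force: 0.4
```

```bash
python3 - <<'E'
from arc import *
from station import cams
import cv2
s=sensors.sense();print(s['t'],s['q'],s['tcp_pos'],s['force'],tgt(51))
f=lambda n,a,b,c,d:cv2.resize(cams.snapshot(n)[a:b,c:d,::-1],None,fx=3,fy=3,interpolation=cv2.INTER_CUBIC)
cv2.imwrite("pics/p5.png",f("scene",90,290,230,400))
E
```

```text
15.4 [-0.23137577  0.32964215  1.64468952 -0.03110163  0.85083029  1.62046488] [ 0.60606494 -0.03587351  0.28992577] [-1.67571998 -0.44854672  0.84442737] (array([ 0.60564859, -0.03564856,  0.28950792]), np.float64(1.2491874853603318))
```

View pics/p5.png

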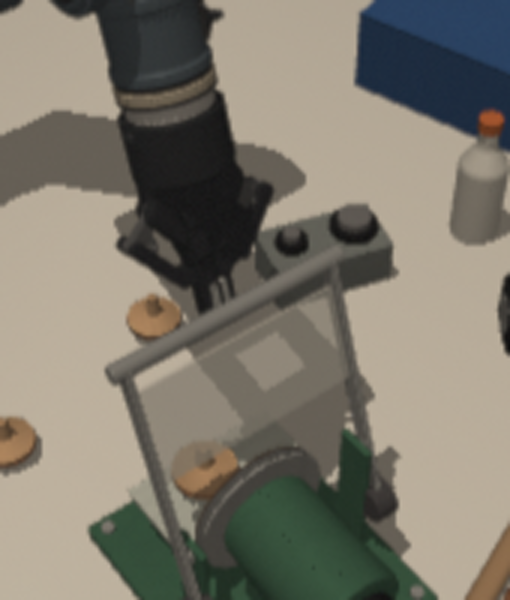

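The guard is most of the way up, with the bar resting on the fingers and a force of about 2 N. Now I take it past the balance point.

Emit:
move_arm(targets=[{"dx": 0.338,"dy": -0.092,"dz": 0.12,"rx": 0.005,"ry": 0.02,"rz": 0},{"dx": 0.343,"dy": -0.093,"dz": 0.1,"rx": 0.005,"ry": 0.02,"rz": 0},{"dx": 0.348,"dy": -0.094,"dz": 0.08,"rx": 0.005,"ry": 0.02,"rz": 0},{"dx": 0.351,"dy": -0.095,"dz": 0.062,"rx": 0.005,"ry": 0.02,"rz": 0},{"dx": 0.354,"dy": -0.096,"dz": 0.042,"rx": 0.005,"ry": 0.02,"rz": 0},{"dx": 0.355,"dy": -0.096,"dz": 0.023,"rx": 0.005,"ry": 0.02,"rz": 0},{"dx": 0.355,"dy": -0.096,"dz": 0.003,"rx": 0.005,"ry": 0.02,"rz": 0},{"dx": 0.355,"dy": -0.096,"dz": -0.017,"rx": 0.005,"ry": 0.02,"rz": 0},{"dx": 0.353,"dy": -0.096,"dz": -0.036,"rx": 0.005,"ry": 0.02,"rz": 0},{"dx": 0.35,"dy": -0.095,"dz": -0.05,"rx": 0.005,"ry": 0.02,"rz": 0}])

```text
t: 16.7
tcp_pos: [0.6935, -0.0596, 0.2977]
tool_rot: [0.986, -0.131, 0.102, 0.021]
force: [-0.3, 0.5, -0.1]
finger_gap: 0.002
gripper_force: 0.0
```

Emit:
move_arm(targets=[{"dx": 0,"dy": 0,"dz": 0,"rx": 0,"ry": 0,"rz": 0},{"dx": 0,"dy": 0,"dz": 0,"rx": 0,"ry": 0,"rz": 0},{"dx": 0,"dy": 0,"dz": 0,"rx": 0,"ry": 0,"rz": 0},{"dx": 0,"dy": 0,"dz": 0,"rx": 0,"ry": 0,"rz": 0},{"dx": -0.5,"dy": 0.13,"dz": 0.1,"rx": 0,"ry": 0,"rz": 0},{"dx": -0.8,"dy": 0.2,"dz": 0.2,"rx": 0,"ry": 0,"rz": 0},{"dx": -0.8,"dy": 0.2,"dz": 0.2,"rx": 0,"ry": 0,"rz": 0},{"dx": -0.8,"dy": 0.2,"dz": 0.2,"rx": 0,"ry": 0,"rz": 0},{"dx": -0.8,"dy": 0.2,"dz": 0,"rx": 0,"ry": 0,"rz": 0},{"dx": -0.8,"dy": 0.2,"dz": 0,"rx": 0,"ry": 0,"rz": 0}])

```text
t: 17.95
tcp_pos: [0.5788, -0.0306, 0.3157]
tool_rot: [0.986, -0.13, 0.103, 0.021]
force: [0.6, 0.5, -0.1]
finger_gap: 0.003
gripper_force: 0.0
```

Emit:
move_arm(targets=[{"dx": -0.8,"dy": 0.2,"dz": 0,"rx": 0,"ry": 0,"rz": 0},{"dx": -0.8,"dy": 0.2,"dz": 0,"rx": 0,"ry": 0,"rz": 0},{"dx": 0,"dy": 0,"dz": 0,"rx": 0,"ry": 0,"rz": 0},{"dx": 0,"dy": 0,"dz": 0,"rx": 0,"ry": 0,"rz": 0},{"dx": 0,"dy": 0,"dz": 0,"rx": 0,"ry": 0,"rz": 0},{"dx": 0,"dy": 0,"dz": 0,"rx": 0,"ry": 0,"rz": 0},{"dx": 0,"dy": 0,"dz": 0,"rx": 0,"ry": 0,"rz": 0},{"dx": 0,"dy": 0,"dz": 0,"rx": 0,"ry": 0,"rz": 0},{"dx": 0,"dy": 0,"dz": 0,"rx": 0,"ry": 0,"rz": 0},{"dx": 0,"dy": 0,"dz": 0,"rx": 0,"ry": 0,"rz": 0}])

```text
t: 19.2
tcp_pos: [0.5404, -0.0211, 0.3153]
tool_rot: [0.986, -0.131, 0.103, 0.021]
force: [-0.5, -0.8, -0.5]
finger_gap: -0.0
gripper_force: 0.0
```

```bash
python3 - <<'E'
from station import cams
import cv2
cv2.imwrite("pics/p6.png",cams.snapshot("scene")[:,:,::-1])
E
```

```text
(no output)
```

View pics/p6.png

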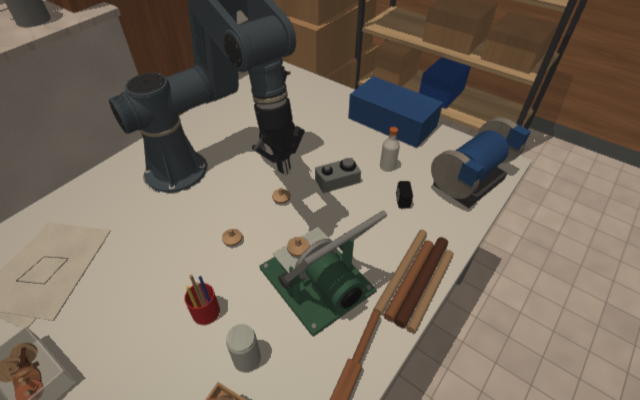

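The guard stands raised on its back stop, with its bar from (285,282) to (385,214). The arm is clear, and the tops, pot and can are where they were. Handing in.

```bash
python3 -c "
from station import order
print(order.sign_off())"
```

```text
the job is handed in; nothing more can be done
None
```

I pressed the large stop button fully down, then pushed the guard past its balance point; it now stays raised by itself, the arm is clear, the loose things look undisturbed, and the job was handed in at about 19 s.

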